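# Refit the loose knob of a bedside radio

### The arm

A 6-joint arm with a two-finger parallel gripper is mounted at the origin on the work surface. World frame = base frame: x ahead of the robot, y to its left, z up, the work surface at z = 0. Lengths are in m, angles in rad, forces in N, time in s.
With the tool pointing down it reaches from about 0.325 to 0.85 m from the base axis. Payload 15.5 kg.
Tool frame: the origin (TCP) lies on the centre line of the jaws, within the pads' length; the fingertips stand 22 mm ahead of it and the grasp point (between the pads) lies 3 mm ahead of it; z points along the fingers, y is the line along which they close (so a half turn about z gives the same grasp; the last joint's range is limited). The gripper opens to 91 mm and grips with 3 to 60 N. Pads are 32 mm wide; open, the fingers measure 118 mm over their backs; the gripper's body (76 mm by 178 mm) begins 60 mm behind the grasp point.
Start: joints at [1.01, 0.494, 1.345, -0, 1.302, -0.096], TCP at [0.281, 0.558, 0.236] pointing down, gripper open.
Joint ranges: [-2.91, 2.91], [-0.82, 2.16], [0.22, 2.67], [-1.22, 4.37], [0.12, 2.79], [-3.08, 3.08]. Speed limits (rad/s): [1.89, 1.89, 2.57, 3.01, 3.01, 3.01].

### API

Orientations are given as a unit quaternion [w, x, y, z].
In Python, from bench import robot, grab_frame, camera_model, finish_job gives the robot as it stands. The module is installed in compiled form; this text tells all that it offers.
- The arm moves only by the tool apply_moves, never from a script. Its argument "targets" is a list of rows, each a list of 2 entries, a list of its own where there are three numbers: the shift along the tool's x, y, z each as a share of 100 mm, from -1 to 1, then the turn, a rotation vector about the tool's x, y, z each as a share of 45 degrees, from -1 to 1. A call has 1 to 12 rows; each row is the pose to reach, as a shift and turn from the pose commanded when the call began, along the tool's axes at that moment; what a row does not reach only later rows make up. A row lasts 1/8 s, in which the tool goes at most 62.5 mm and 10.7 degrees, less where a joint would pass 70% of its speed; a pose out of reach is approached as far as the arm can. A call with a number of a shift or a turn outside -1 to 1 is refused whole. A call with a gripper value outside its range is refused whole. "claw" is the opening, from 0 (shut) to 1 (fully open), set as the call begins (left out, the last holds). The fingers move at their own pace and stop on an object; "squeeze" is the grip in N (left out, the last holds). Time passes only in rows, so rows that repeat a pose let the fingers close. It gives the time, the measured TCP pose, the force, the opening and the grip force at its end, in the units of the state.
- robot.state(): the state, without advancing time (a new reading comes with each control period).
- grab_frame(name): name is "scene" or "top" or "wrist"; returns the picture (384x512x3 uint8, red, green, blue); there is no depth.
- camera_model(name): a dict with "fx", "fy", "cx", "cy" (pixels), "rvec" (rotation vector, rad) and "tvec" (3), from world to camera coordinates, as OpenCV has them. Camera axes: x right, y down, z forward; pixel columns grow to the right and rows downward; lengths in m; the calibration is good to about 2 mm. A picture is of the moment at which its call begins: read the wrist's pose just before it. camera_model takes no time and is no camera call; for the wrist camera it gives the pose at the moment of the call.
- finish_job(): hands the job in; it is judged then, once.
The state is a dict: "time": time; "joint_positions": joint angles; "joint_velocities": joint speeds; "joint_torque": joint torques, N m; "ee_pos": TCP position; "ee_rot": TCP orientation; "wrist_force": force on the tool from outside, world axes, zero at the start; "torque": the same for the moment, N m; "gripper_width": finger opening in m; "grip_force": force on a finger pad.
Only numpy, scipy, OpenCV 4.12 (cv2) and the standard library are available. Lean on these libraries where they do the work, as an engineer would, in place of code of your own. Each camera call takes 0.05 s, during which the arm holds its last target. There are 200 camera calls.

### The job

The radio's knob has come off and stands in the lilac battery tray: put it back on the radio's keyed shaft, pressing only lightly and turning it slowly until it slips over the key, and push it fully home before you turn the shaft with it. Then turn the seated knob until its white pointer points at the red mark on the radio, and let go. Be gentle with the shaft and leave the other things where they are.

Things in the scene. Friction and masses are not known exactly. Their poses are not given: they have to be found in the camera images.
- knob: Loose round black knob, about 45 g, standing upright in the big bay of the tray. 30 mm tall; grip it on the smooth rim, 43 mm in diameter, which is its upper 10 mm (the lower 20 mm are 40 mm in diameter). Origin: centre of the underside; z up; the white pointer line on top runs from the centre towards its own -x.
- pointer (a point): Outer end of the white pointer line on the knob's top, 20 mm from the knob's axis, 30 mm above its underside.
- keyway (a point): In the knob's underside, 12 mm from its axis, below the pointer: the middle of the keyway. The underside has a blind round bore 13.5 mm wide and 20 mm deep with this one keyway, 5.8 mm wide, also 20 mm deep, reaching 16 mm from the axis towards the knob's own -x.
- radio: Birch-coloured bedside radio, does not move: 120 mm deep (x), 190 mm wide (y), 65 mm high. Origin: centre of the underside; its front (display) faces its own -x. From its flat top rises an upright keyed shaft: grey collar, brass pilot, brass key. The shaft's axis lies at x = -12, y = +45 mm in the radio's frame.
- seat (a point): Point on the shaft's axis at the top of its collar (34 mm wide, top 3 mm above the radio's top, 68 mm above the table). The centre of the knob's underside is here when it is fully home. Axes as the radio's. The shaft is sprung: it yields down by up to 2 mm (1.5 N to start, 6.5 N when bottomed) and comes back up when let go.
- pilot (a point): Top of the brass pilot, on the shaft's axis, 19 mm above the collar: a round pin 12 mm in diameter, tapering to 7 mm over its last 3 mm. The knob slides about 9 mm down it, then rests on the key until the keyway is over the key, and then can go 10 mm further down.
- keylevel (a point): Point on the shaft's axis at the height of the key's top, 10 mm above the collar. The single brass key, 4 mm wide, reaches 15 mm from the axis. Its direction is not measured: seen from above it starts 0.45 to 1.6 rad anticlockwise of the red mark. The shaft turns stiffly (0.08 N m) and stays where left; pressing with over about 5 N can drag it round.
- mark (a point): Red dot on the radio's top, 31 mm from the shaft's axis towards the radio's front (its own -x). Pointer at the mark means that the knob's yaw equals the radio's yaw. The shaft can turn 1.9 rad anticlockwise and 0.6 rad clockwise of it.
- tray: Lilac battery tray, does not move: 140 mm (x) by 180 mm (y), floor 3 mm thick, walls 8 mm high and 3 mm thick, a divider of that height at its y = +52 mm. The knob stands in the larger bay (-y), two battery cells 14 mm thick and 49 mm long lie in the smaller one. Origin: centre of the underside.
- paperweight: Green glass paperweight, 72 mm wide, 50 mm high, loose: leave alone. Origin: centre of the underside.
- torch: Aluminium pen torch, 130 mm long, 16 mm thick, lying loose: leave alone. Origin: underside, mid-length.
- phone: Black phone, 72 by 150 by 8 mm, lying loose: leave alone. Origin: centre of the underside.
- glass: Empty drinking glass, 68 mm wide, 75 mm high, loose: leave alone. Origin: centre of the underside.
- cell0: Green battery cell in the small bay of the tray: leave alone.
- cell1: Blue battery cell in the small bay of the tray: leave alone.
Not all that is in view belongs to the job. Of the things that look like the knob, take the one that is farthest to the robot's right at the start.

How it is judged:
On the way:
1. the knob is fully home on the shaft (underside within 3 mm of the seat, on the axis within 3 mm), before it has been turned to within 0.2 rad of the mark (z of knob in the frame of seat below 0.003 m and horizontal distance between knob and seat below 0.003 m and angle between knob's own z axis and vertical below 0.12 rad and angle between the x axis of knob and the x axis of radio, either way round above 0.2 rad), for 0.2 s.
At the end, for the whole second after the job is handed in: The knob is released and at rest, upright, fully home on the shaft (underside within 3 mm of the seat in height and on the axis within 3 mm), its pointer within 0.15 rad of the red mark (z of knob in the frame of seat between -0.004 and 0.003 m and horizontal distance between knob and seat below 0.003 m and angle between knob's own z axis and vertical below 0.1 rad and angle between the x axis of knob and the x axis of radio, either way round below 0.15 rad and x of pointer in the frame of seat below 0 m and linear speed of knob below 0.01 m/s); the robot touches nothing.
It fails at once if the knob is pressed against the radio or its shaft with more than 20 N (contact force between knob and radio above 20 N).
It fails at once if the fingers press on the radio or its shaft with more than 15 N (contact force between the fingers and radio above 15 N).
It fails at once if a bystander (paperweight, torch, phone, glass or battery cell) is shifted by more than 30 mm (distance of any of paperweight, torch, phone, glass, cell0, cell1 from where it was at the start of the episode above 0.03 m).
It also fails if it takes over 62 s, if anything falls off the work surface, if the arm or the gripper's body presses on something with over 40 N, if the wrist force passes 120 N, or if a joint passes its speed limit or range.

## Working session

There is one attempt and no reset: what is moved stays moved. The work goes in short steps, Python scripts to look and compute and a tool call to move; the robot and the scene stay as the last step left them, time stands still between calls to the robot, and variables do not carry over. Pictures are saved under pics/ and viewed, at most 10 in all, crops included, and the job is handed in when it is done.

Besides the shell and the picture viewer there is one more tool, called after "Call:" in YAML: its name, and indented under it one key for each argument. apply_moves: Moves the arm, as the interface text tells. Shift numbers are shares of 100 mm and turn numbers shares of 45 degrees, none past 1 either way. Its arguments: {"type":"object","properties":{"targets":{"type":"array"},"claw":{"type":"number"},"squeeze":{"type":"number"}},"required":["targets"]}

```bash
mkdir -p pics
cat > h.py <<'E'
import numpy as np,cv2
from bench import robot,grab_frame,camera_model,finish_job
def cam(n):
    m=camera_model(n);K=np.array([[m['fx'],0,m['cx']],[0,m['fy'],m['cy']],[0,0,1]]);R=cv2.Rodrigues(np.array(m['rvec'],float))[0]
    return K,R,np.array(m['tvec'],float)
def ray(c,u,v,z):
    K,R,t=c;o=-R.T@t;d=R.T@np.linalg.inv(K)@np.array([u,v,1.]);return o+d*(z-o[2])/d[2]
def proj(c,p):
    K,R,t=c;q=K@(R@np.array(p,float)+t);return q[:2]/q[2]
def toolR():
    from scipy.spatial.transform import Rotation as Ro
    w,x,y,z=robot.state()['ee_rot'];return Ro.from_quat([x,y,z,w]).as_matrix()
def shot(n,f):
    c=cam(n);im=grab_frame(n);cv2.imwrite('pics/'+f+'.png',im[:,:,::-1]);np.save('pics/'+f+'.npy',im);return im,c
E
python3 - <<'E'
from h import *
for n in('top','scene'): 
    im,c=shot(n,n+'0');print(n,-c[1].T@c[2])
s=robot.state();print(s['ee_pos'],s['ee_rot'],s['time'],toolR())
E
```

```text
top [ 0.47666049 -0.01798615  1.47738165]
scene [ 0.98635646 -0.76924616  0.65522569]
[0.28054612 0.55814622 0.23539464] [-1.66063099e-04  2.30817969e-01  9.72996797e-01 -5.20803332e-04] 0.1 [[-8.93446075e-01  4.49170116e-01 -5.63579261e-04]
 [ 4.49170462e-01  8.93445588e-01 -9.36819253e-04]
 [ 8.27361918e-05 -1.09014064e-03 -9.99999402e-01]]
```

View pics/top0.png

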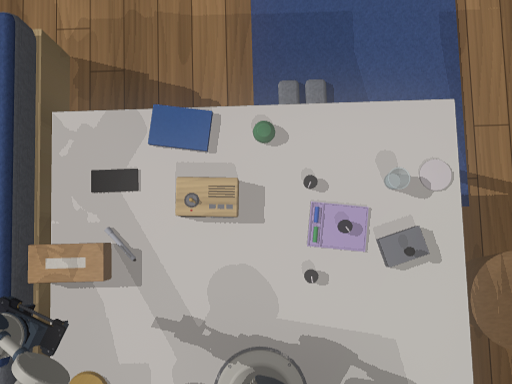

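View pics/scene0.png

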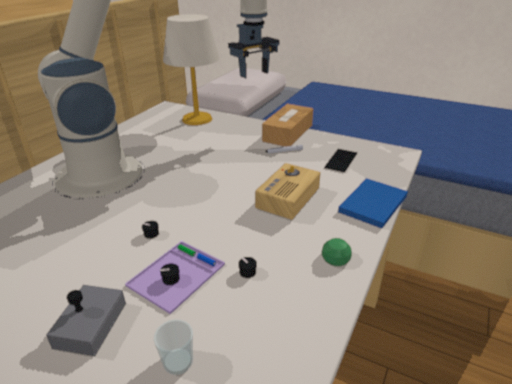

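Top view: the tray knob is at about (345,226), the radio shaft at (191,200). The red mark is near (191,210), so the radio's front faces the robot. The object at (409,251) is a joystick. Next I'll measure.

Run:
```python
from h import *
im=np.load('pics/top0.npy');c=cam('top')
hsv=cv2.cvtColor(im,cv2.COLOR_RGB2HSV)
# dark knob in tray
def comp(m,x0,x1,y0,y1):
    k=np.zeros_like(m);k[y0:y1,x0:x1]=m[y0:y1,x0:x1];ys,xs=np.nonzero(k);return xs.mean(),ys.mean(),len(xs),k
m=(im.max(2)<60).astype(np.uint8)
u,v,n,_=comp(m,325,365,208,242);print('knob',u,v,n,ray(c,u,v,.02))
m=((hsv[...,0]>120)&(hsv[...,0]<150)&(hsv[...,1]>40)).astype(np.uint8);u,v,n,k=comp(m,300,380,190,260)
r=cv2.minAreaRect(cv2.findNonZero(k));print('tray',[ray(c,*p,.008) for p in cv2.boxPoints(r)],r)
m=((hsv[...,0]>8)&(hsv[...,0]<30)&(hsv[...,1]>60)).astype(np.uint8);u,v,n,k=comp(m,165,250,165,228)
r=cv2.minAreaRect(cv2.findNonZero(k));print('radio',np.round([ray(c,*p,.065) for p in cv2.boxPoints(r)],4),r)
m=((hsv[...,0]<6)|(hsv[...,0]>172))&(hsv[...,1]>130);u,v,n,k=comp(m.astype(np.uint8),170,245,170,225);print('mark',u,v,n,ray(c,u,v,.065))
a=cv2.resize(im[165:230,165:245],None,fx=5,fy=5,interpolation=cv2.INTER_CUBIC);b=cv2.resize(im[195:260,305:385],None,fx=5,fy=5,interpolation=cv2.INTER_CUBIC)
cv2.imwrite('pics/crop0.png',np.hstack([a,b])[:,:,::-1])
```

```text
knob nan nan 0 [nan nan nan]
tray [array([ 0.45073511, -0.16049498,  0.008     ]), array([ 0.58582502, -0.17906431,  0.008     ]), array([ 0.5626806 , -0.35805146,  0.008     ]), array([ 0.42818806, -0.33818151,  0.008     ])] ((337.5445556640625, 226.05445861816406), (57.81165313720703, 43.58262634277344), 5.710592269897461)
radio [[0.668  0.2346 0.065 ]
 [0.6625 0.0457 0.065 ]
 [0.5439 0.0485 0.065 ]
 [0.5491 0.2362 0.065 ]] ((207.0, 196.5), (39.0, 62.0), 90.0)
mark 191.0 210.0 1 [0.56605256 0.19043569 0.065     ]<stdin>:6: RuntimeWarning: Mean of empty slice.
  ret = ret.dtype.type(ret / rcount)
```

View pics/crop0.png

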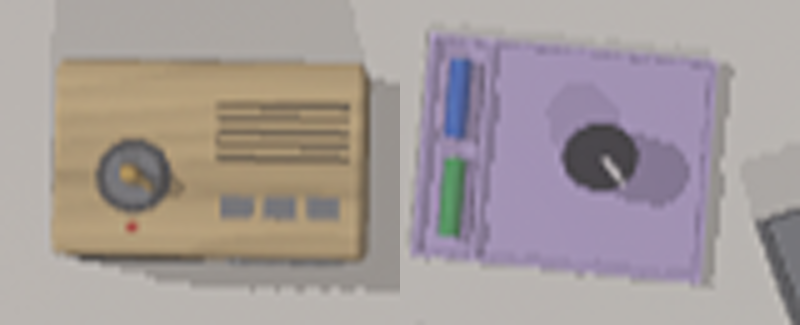

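Read from the crops: the key points about 1.07 rad anticlockwise of the mark, and the knob's pointer about 0.6 rad anticlockwise of -x. I'll move over the radio for a close look.

Call:
apply_moves:
  targets:
    - [[-0.5,-0.2,0],[0,0,0.25]]
    - [[-1,-0.43,0],[0,0,0.5]]
    - [[-1,-0.43,0],[0,0,0.75]]
    - [[-1,-0.43,0],[0,0,1]]
    - [[-1,-0.43,0],[0,0,1]]
  claw: 0.7

```text
time: 0.72
ee_pos: [0.3507, 0.4749, 0.2357]
ee_rot: [-0.0, 0.586, 0.81, -0.0]
wrist_force: [-0.5, -0.3, -0.3]
gripper_width: 0.0637
grip_force: 0.0
```

Call:
apply_moves:
  targets:
    - [[-0.5,0.2,0],[0,0,0.25]]
    - [[-1,0.4,0],[0,0,0.5]]
    - [[-1,0.4,0],[0,0,0.75]]
    - [[-1,0.4,0],[0,0,1]]
    - [[-1,0.4,0],[0,0,1]]

```text
time: 1.35
ee_pos: [0.42, 0.3927, 0.2358]
ee_rot: [0.0, 0.851, 0.526, -0.0]
wrist_force: [-0.4, 0.4, 0.0]
gripper_width: 0.0638
grip_force: 0.0
```

Call:
apply_moves:
  targets:
    - [[-0.25,0.5,0],[0,0,0]]
    - [[-0.5,1,0],[0,0,0]]
    - [[-0.5,1,0],[0,0,0]]

```text
time: 1.72
ee_pos: [0.4888, 0.3007, 0.2358]
ee_rot: [0.0, 0.851, 0.526, 0.0]
wrist_force: [-0.8, -0.6, 0.1]
gripper_width: 0.064
grip_force: 0.0
```

Run:
```python
from h import *
im,c=shot('wrist','w1');s=robot.state();print(s['ee_pos'],s['time'],s['joint_positions'],-c[1].T@c[2],c[1],c[0][0,0]);print(toolR())
print(proj(c,(.594,.186,.087)))
```

```text
[0.48767465 0.30213645 0.23577868] 1.775 [4.50577567e-01 4.21545181e-01 1.47499781e+00 2.13395753e-05
 1.24526059e+00 9.13661915e-01] [0.52114706 0.3655967  0.38332119] [[ 8.94388655e-01 -4.47290638e-01  1.35655946e-04]
 [-4.32063494e-01 -8.63862386e-01  2.58965084e-01]
 [-1.15715470e-01 -2.31674046e-01 -9.65886674e-01]] 339.11778423606626
[[ 4.46715821e-01  8.94675883e-01 -1.98681145e-04]
 [ 8.94675892e-01 -4.46715842e-01 -7.36550408e-05]
 [-1.54651404e-04 -1.44852359e-04 -9.99999978e-01]]
[408.72647503 241.7796042 ]
```

View pics/w1.png

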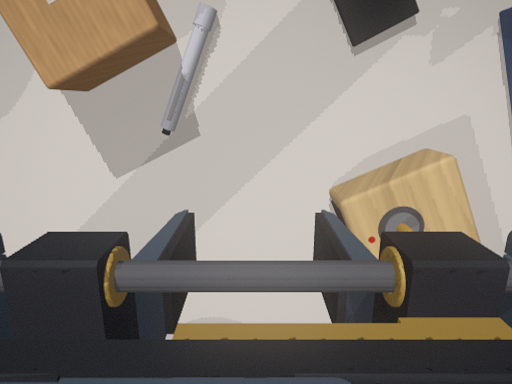

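The wrist camera sees ahead along tool +x, and the shaft is at about (400,222), partly hidden by the finger. I'll move past it on the way to the knob for a clear view.

Call:
apply_moves:
  targets:
    - [[-0.45,0.36,0],[0,0,0]]
    - [[-0.93,0.73,0],[0,0,0]]

```text
time: 2.02
ee_pos: [0.5101, 0.1875, 0.2358]
ee_rot: [-0.0, 0.849, 0.528, 0.0]
wrist_force: [0.5, 0.0, -0.2]
gripper_width: 0.0638
grip_force: 0.0
```

Call:
apply_moves:
  targets:
    - [[-0.45,0.36,0],[0,0,0]]
    - [[-0.93,0.73,0],[0,0,0]]
    - [[-0.93,0.73,0],[0,0,0]]
    - [[-0.93,0.73,0],[0,0,0]]

```text
time: 2.52
ee_pos: [0.5336, 0.0724, 0.2359]
ee_rot: [-0.0, 0.851, 0.526, -0.0]
wrist_force: [-0.3, 0.4, 0.2]
gripper_width: 0.0637
grip_force: 0.0
```

Run:
```python
from h import *
im,c=shot('wrist','w2');s=robot.state();print(s['ee_pos'],s['time'])
p=proj(c,(.594,.186,.075));print(p);x,y=map(int,p)
x0=max(0,x-60);y0=max(0,y-50)
a=im[y0:y0+100,x0:x0+120];cv2.imwrite('pics/w2c.png',cv2.resize(a,None,fx=6,fy=6,interpolation=cv2.INTER_CUBIC)[:,:,::-1]);print(x0,y0)
```

```text
[0.53355497 0.07284745 0.23586834] 2.575
[258.34628295  31.5645031 ]
198 0
```

View pics/w2c.png

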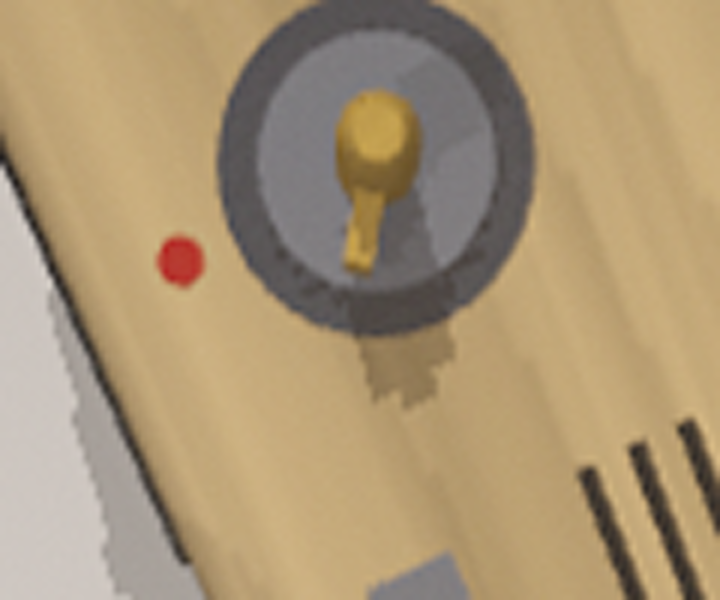

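In the close view the pilot top is at crop (378,138), the key end at (357,265), the mark at (181,262) and the collar disc at (377,160).

Run:
```python
from h import *
c=cam('wrist')
f=lambda u,v,z:ray(c,(u+.5)/6-.5+198,(v+.5)/6-.5,z)
P=f(378,138,.087);Kk=f(357,265,.078);M=f(181,262,.065);C=f(377,160,.068);print(P,C,M,Kk)
print('collar diam',np.linalg.norm(f(257,160,.068)-f(497,160,.068)))
S=(P+C)/2
a=lambda d:np.arctan2(d[1],d[0])
print('mark dir',a(M-S)%(6.2832),np.linalg.norm((M-S)[:2]),'key ccw of mark',(a(Kk-S)-a(M-S))%6.2832,np.linalg.norm((Kk-S)[:2]))
# radio front edge direction
print('edge',f(0,150,.065),f(185,562,.065))
# knob from top
t=cam('top');im=np.load('pics/top0.npy')
sub=im[208:244,325:365];m=(sub.max(2)<95).astype(np.uint8)
n,l,st,ce=cv2.connectedComponentsWithStats(m);print(st,ce+[325,208])
i=1+st[1:,4].argmax();print(ray(t,*(ce[i]+[325,208]),.03))
```

```text
[0.5973253  0.18965659 0.087     ] [0.59794617 0.19050328 0.068     ] [0.56683439 0.19156978 0.065     ] [0.58852356 0.17807686 0.078     ]
collar diam 0.03405985933372447
mark dir 3.0932608770786216 0.030837358193465024 key ccw of mark 0.9698091648593659 0.015070017195873706
edge [0.55056493 0.21630134 0.065     ] [0.54794761 0.15430539 0.065     ]
[[   0    0   40   36 1309]
 [  13   12   14   13  131]] [[344.50038197 225.47822765]
 [344.49618321 225.71755725]]
[ 0.50658325 -0.27680025  0.03      ]
```

Call:
apply_moves:
  targets:
    - [[-0.5,0.15,0],[0,0,0]]
    - [[-1,0.3,0],[0,0,0]]

```text
time: 2.82
ee_pos: [0.5156, -0.0304, 0.2359]
ee_rot: [-0.0, 0.85, 0.527, 0.0]
wrist_force: [0.5, 0.5, -0.2]
gripper_width: 0.0638
grip_force: 0.0
```

Call:
apply_moves:
  targets:
    - [[-0.5,0.15,0],[0,0,0]]
    - [[-1,0.3,0],[0,0,0]]

```text
time: 3.08
ee_pos: [0.4977, -0.134, 0.236]
ee_rot: [0.0, 0.85, 0.527, 0.0]
wrist_force: [-0.1, 0.2, 0.9]
gripper_width: 0.0641
grip_force: 0.0
```

Call:
apply_moves:
  targets:
    - [[-0.5,0.15,0],[0,0,0]]
    - [[-1,0.3,0],[0,0,0]]

```text
time: 3.32
ee_pos: [0.4799, -0.237, 0.236]
ee_rot: [0.0, 0.85, 0.526, 0.0]
wrist_force: [0.3, 0.7, -0.3]
gripper_width: 0.0639
grip_force: 0.0
```

Call:
apply_moves:
  targets:
    - [[-0.5,0.15,0],[0,0,0]]
    - [[-1,0.3,0],[0,0,0]]
    - [[-1.0,0.3,0],[0,0,0]]
    - [[-1.0,0.3,0],[0,0,0]]

```text
time: 3.82
ee_pos: [0.4621, -0.3384, 0.2357]
ee_rot: [-0.0, 0.851, 0.526, 0.0]
wrist_force: [0.3, 0.3, -0.4]
gripper_width: 0.064
grip_force: 0.0
```

Run:
```python
from h import *
im,c=shot('wrist','w3');s=robot.state();print(s['ee_pos'],s['time'],proj(c,(.507,-.277,.033)))
x,y=map(int,proj(c,(.507,-.277,.033)))
x0=max(0,x-60);y0=max(0,y-50)
a=im[y0:y0+100,x0:x0+120];cv2.imwrite('pics/w3c.png',cv2.resize(a,None,fx=6,fy=6,interpolation=cv2.INTER_CUBIC)[:,:,::-1]);print(x0,y0)
```

```text
[ 0.46214443 -0.33817093  0.23582996] 3.875 [267.24089     98.52772192]
207 48
```

View pics/w3c.png

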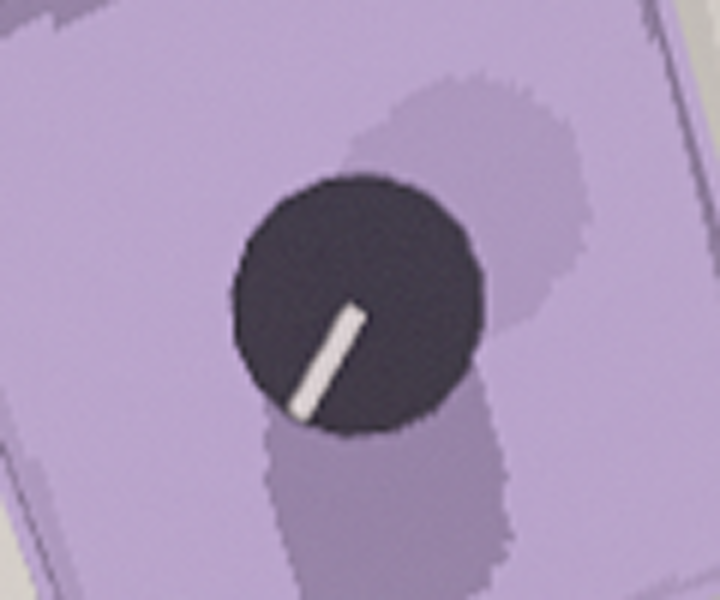

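The knob disc spans crop 233–484 by 173–436, and the pointer line runs from (355,312) to (300,413).

Run:
```python
from h import *
c=cam('wrist')
f=lambda u,v,z=.033:ray(c,(u+.5)/6-.5+207,(v+.5)/6-.5,z)
im=np.load('pics/w3.npy')[48:148,207:327];m=(im.max(2)<110).astype(np.uint8)
m=cv2.morphologyEx(m,cv2.MORPH_CLOSE,np.ones((7,7)))
ct=max(cv2.findContours(m,0,1)[0],key=cv2.contourArea);e=cv2.fitEllipse(ct);print(e)
u,v=e[0];C=ray(c,u+207,v+48,.033);print(C,f(359,304),np.linalg.norm(f(233,304)-f(484,304)),np.linalg.norm(f(359,173)-f(359,436)))
a=f(355,312);b=f(300,413);d=b-a;print(a,b,'ptr',np.arctan2(d[1],d[0])%6.2832,np.arctan2(*(b-C)[1::-1])%6.2832,np.linalg.norm((b-C)[:2]))
R=toolR();p=np.array(robot.state()['ee_pos']);d=np.array([*C[:2],.031])-p;print('tool shift',R.T@d,R[:,0],np.arctan2(R[1,0],R[0,0]))
```

```text
((59.09776306152344, 50.44741439819336), (40.725521087646484, 42.21976089477539), 5.048539161682129)
[ 0.50602847 -0.27617094  0.033     ] [ 0.52594363 -0.23615091  0.033     ] 0.040244123741075506 0.039280362950811124
[ 0.52484454 -0.23693772  0.033     ] [ 0.51013348 -0.24667387  0.033     ] ptr 3.726250790067472 1.4325175236878425 0.029781340608163148
tool shift [0.07498412 0.01164467 0.20485826] [4.46974640e-01 8.94546514e-01 4.53110297e-04] 1.1074158091693327
```

Call:
apply_moves:
  targets:
    - [[0.4,0.06,0.5],[0,0,0]]
    - [[0.75,0.12,0.9],[0,0,0]]

```text
time: 4.12
ee_pos: [0.5068, -0.2759, 0.1451]
ee_rot: [0.0, 0.851, 0.526, 0.0]
wrist_force: [1.1, -0.4, -0.9]
gripper_width: 0.0639
grip_force: 0.0
```

Call:
apply_moves:
  targets:
    - [[0,0,0.3],[0,0,0]]
    - [[0,0,0.6],[0,0,0]]
    - [[0,0,0.75],[0,0,0]]
    - [[0,0,0.75],[0,0,0]]

```text
time: 4.62
ee_pos: [0.5058, -0.2773, 0.0705]
ee_rot: [-0.001, 0.851, 0.525, -0.0]
wrist_force: [0.0, 0.5, 0.5]
gripper_width: 0.0642
grip_force: 0.0
```

Run:
```python
from h import *
# pointer direction with the saved picture's camera (tool shifted since by pure translation): rotate only
c=cam('wrist');K,R,t=c;o=np.array([.52114706-.48767465+0,0,0])
f=lambda u,v:ray(c,(u+.5)/6-.5+207,(v+.5)/6-.5+48,.033)
a=f(355,312);b=f(300,413);d=b-a;print('ptr',np.arctan2(d[1],d[0])%6.2832)
p=np.array(robot.state()['ee_pos']);print(p,toolR().T@(np.array([.506,-.2762,.031])-p))
```

```text
ptr 3.740105409720701
[ 0.50583208 -0.27731734  0.07054858] [ 0.00106424 -0.00029651  0.03954929]
```

Call:
apply_moves:
  targets:
    - [[0,0,0.2],[0,0,0]]
    - [[0.01,0,0.35],[0,0,0]]
    - [[0.01,0,0.4],[0,0,0]]
    - [[0.01,0,0.4],[0,0,0]]

```text
time: 5.12
ee_pos: [0.5064, -0.2774, 0.0311]
ee_rot: [-0.0, 0.851, 0.525, -0.0]
wrist_force: [0.0, 0.2, -0.2]
gripper_width: 0.0638
grip_force: 0.0
```

Call:
apply_moves:
  targets:
    - [[0,0,0],[0,0,0]]
    - [[0,0,0],[0,0,0]]
    - [[0,0,0],[0,0,0]]
    - [[0,0,0],[0,0,0]]
    - [[0,0,0],[0,0,0]]
    - [[0,0,0],[0,0,0]]
  claw: 0.3
  squeeze: 20

```text
time: 5.88
ee_pos: [0.5065, -0.2775, 0.0312]
ee_rot: [0.0, 0.851, 0.525, 0.0]
wrist_force: [-1.1, 1.2, 5.5]
gripper_width: 0.0427
grip_force: 20.0
```

Call:
apply_moves:
  targets:
    - [[0,0,-0.2],[0,0,0]]
    - [[0,0,-0.6],[0,0,0]]
    - [[0,0,-1],[0,0,0]]
    - [[0,0,-1],[0,0,0]]

```text
time: 6.38
ee_pos: [0.5076, -0.2783, 0.1337]
ee_rot: [0.002, 0.851, 0.525, 0.001]
wrist_force: [-0.5, -0.7, -1.5]
gripper_width: 0.0423
grip_force: 20.0
```

Call:
apply_moves:
  targets:
    - [[0.5,-0.14,0],[0,0,0]]
    - [[1,-0.28,0],[0,0,0]]

```text
time: 6.62
ee_pos: [0.5259, -0.1745, 0.1301]
ee_rot: [-0.0, 0.852, 0.524, -0.0]
wrist_force: [1.9, -0.5, -0.8]
gripper_width: 0.0423
grip_force: 20.0
```

Call:
apply_moves:
  targets:
    - [[0.5,-0.14,0],[0,0,0]]
    - [[1,-0.28,0],[0,0,0]]

```text
time: 6.88
ee_pos: [0.5458, -0.0719, 0.1301]
ee_rot: [-0.0, 0.851, 0.525, -0.0]
wrist_force: [-0.1, -0.4, -1.3]
gripper_width: 0.0421
grip_force: 20.0
```

Call:
apply_moves:
  targets:
    - [[0.5,-0.14,0],[0,0,0]]
    - [[1,-0.28,0],[0,0,0]]

```text
time: 7.12
ee_pos: [0.5657, 0.0301, 0.13]
ee_rot: [-0.0, 0.851, 0.525, -0.0]
wrist_force: [0.8, -0.8, 0.2]
gripper_width: 0.0424
grip_force: 20.0
```

Call:
apply_moves:
  targets:
    - [[0.45,-0.14,0],[0,0,0]]
    - [[0.8,-0.28,0],[0,0,0]]
    - [[0.9,-0.28,0],[0,0,0]]
    - [[0.9,-0.28,0],[0,0,0]]

```text
time: 7.62
ee_pos: [0.5814, 0.1214, 0.1302]
ee_rot: [-0.0, 0.851, 0.525, -0.0]
wrist_force: [0.0, -0.5, 0.4]
gripper_width: 0.0423
grip_force: 20.0
```

Run:
```python
from h import *
s=robot.state();p=np.array(s['ee_pos']);R=toolR();print(p,s['wrist_force'],s['time'],R.T@(np.array([.5976,.190,.120])-p),np.arctan2(R[1,0],R[0,0]),R[:,2])
im,c=shot('wrist','w4');print(-c[1].T@c[2])
cv2.imwrite('pics/w4s.png',im[:,:,::-1])
```

```text
[0.58135295 0.12136653 0.13023594] [ 0.04781665 -0.45065545  0.37633602] 7.625 [ 0.06863863 -0.01624425  0.01020579] 1.1058708600743403 [-7.34639004e-04 -2.65286945e-04 -9.99999695e-01]
[0.6139561  0.1860944  0.27772426]
```

View pics/w4s.png

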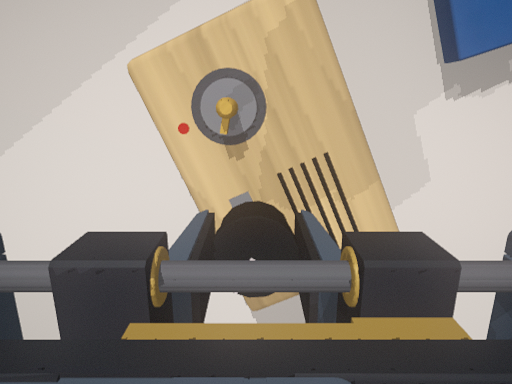

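The knob is held between the fingers, its rim's far edge at about (256,201). The pilot top is at about (226,107) and the mark at (183,128).

Run:
```python
from h import *
im=np.load('pics/w4.npy');c=cam('wrist')
hsv=cv2.cvtColor(im,cv2.COLOR_RGB2HSV)
m=((hsv[...,0]>17)&(hsv[...,0]<30)&(hsv[...,1]>140)&(hsv[...,2]>120)).astype(np.uint8);m[:,:190]=0;m[:,265:]=0;m[:70]=0;m[145:]=0
n,l,st,ce=cv2.connectedComponentsWithStats(m);print(st[1:],ce[1:])
p=np.array(robot.state()['ee_pos']);R=toolR()
print('pilot',ray(c,226.5,106,.087))
g=cv2.cvtColor(im,cv2.COLOR_RGB2GRAY);col=g[190:215,250:262].mean(1);print(col.round())
for v in(201,202,203):print(v,(R.T@(ray(c,256,v,p[2]+.002)-p))-[.0215,0,0])
# collar: ellipse of the light disc
k=((hsv[...,1]<45)&(im.max(2)>100)&(im.max(2)<175)).astype(np.uint8);k2=np.zeros_like(k);k2[60:150,185:270]=k[60:150,185:270]
n,l,st,ce=cv2.connectedComponentsWithStats(k2);i=1+st[1:,4].argmax();print(st[i]);x,y,w,h,_=st[i];print('collar',ray(c,x+w/2-.5,y+h/2-.5,.068))
```

```text
[[216  98  21  36 429]] [[225.82517483 111.58508159]]
pilot [0.59896523 0.18990256 0.087     ]
[166. 166. 166. 167. 167. 166. 165. 165. 163. 162. 153. 106.  52.  56.
  56.  57.  56.  56.  55.  55.  54.  53.  53.  52.  52.]
201 [ 0.00774778  0.00073504 -0.00202089]
202 [ 0.00728073  0.00073541 -0.00202057]
203 [ 0.00681293  0.00073578 -0.00202024]
[ 192   69   73   75 2761]
collar [0.59828214 0.18994624 0.068     ]
```

Allowing for parallax (the visible far edge is the knob's bottom edge), the knob is centred in the jaws. Seat is about (0.598, 0.190). Move over the shaft with the keyway turned to the key.

Call:
apply_moves:
  targets:
    - [[0.35,-0.08,0],[0,0,-0.2]]
    - [[0.6,-0.14,0],[0,0,-0.41]]
    - [[0.69,-0.16,0],[0,0,-0.41]]
    - [[0.69,-0.16,0],[0,0,-0.41]]
    - [[0.69,-0.16,0.08],[0,0,-0.41]]
    - [[0.69,-0.16,0.08],[0,0,-0.41]]

```text
time: 8.43
ee_pos: [0.5975, 0.1892, 0.1221]
ee_rot: [-0.0, 0.757, 0.654, -0.001]
wrist_force: [-0.3, -0.6, 0.3]
gripper_width: 0.0421
grip_force: 20.0
```

Run:
```python
from h import *
s=robot.state();p=np.array(s['ee_pos']);R=toolR();print(p,s['wrist_force'],R.T@(np.array([.598,.190,.110])-p),np.arctan2(R[1,0],R[0,0]),R[:,2])
```

```text
[0.59754154 0.18921503 0.12206165] [-0.33543182 -0.60912298  0.28201827] [0.00085122 0.00035756 0.01206057] 1.4251166317687094 [-1.56507526e-03 -4.41873730e-04 -9.99998678e-01]
```

Call:
apply_moves:
  targets:
    - [[0.005,0,0.03],[0,0,0]]
    - [[0.005,0,0.06],[0,0,0]]
    - [[0.005,0,0.08],[0,0,0]]
    - [[0.005,0,0.1],[0,0,0]]
    - [[0.005,0,0.12],[0,0,0]]
    - [[0.005,0,0.12],[0,0,0]]

```text
time: 9.18
ee_pos: [0.5981, 0.1906, 0.1107]
ee_rot: [-0.0, 0.756, 0.654, -0.0]
wrist_force: [0.8, -0.7, -1.3]
gripper_width: 0.0423
grip_force: 20.0
```

Little force so far. The knob should be on the pilot, so I'll continue gently to key level.

Call:
apply_moves:
  targets:
    - [[0,0,0.02],[0,0,0]]
    - [[0,0,0.03],[0,0,0]]
    - [[0,0,0.04],[0,0,0]]
    - [[0,0,0.05],[0,0,0]]
    - [[0,0,0.05],[0,0,0]]

```text
time: 9.8
ee_pos: [0.5982, 0.1907, 0.1058]
ee_rot: [0.0, 0.756, 0.654, -0.0]
wrist_force: [-0.1, -1.5, 0.3]
gripper_width: 0.0423
grip_force: 20.0
```

Call:
apply_moves:
  targets:
    - [[0,0,0.01],[0,0,0]]
    - [[0,0,0.015],[0,0,0]]
    - [[0,0,0.02],[0,0,0]]
    - [[0,0,0.02],[0,0,0]]

```text
time: 10.3
ee_pos: [0.5982, 0.1907, 0.1039]
ee_rot: [0.0, 0.756, 0.655, -0.0]
wrist_force: [0.3, -1.6, -0.3]
gripper_width: 0.0423
grip_force: 20.0
```

Call:
apply_moves:
  targets:
    - [[0,0,0.01],[0,0,0]]
    - [[0,0,0.02],[0,0,0]]
    - [[0,0,0.03],[0,0,0]]
    - [[0,0,0.03],[0,0,0]]

```text
time: 10.8
ee_pos: [0.5982, 0.1907, 0.1008]
ee_rot: [-0.0, 0.756, 0.654, -0.0]
wrist_force: [-0.8, -2.3, 0.5]
gripper_width: 0.0421
grip_force: 20.0
```

Call:
apply_moves:
  targets:
    - [[-0.005,0,0.01],[0,0,0]]
    - [[-0.005,0,0.02],[0,0,0]]
    - [[-0.005,0,0.03],[0,0,0]]
    - [[-0.005,0,0.04],[0,0,0]]
    - [[-0.005,0,0.04],[0,0,0]]

```text
time: 11.42
ee_pos: [0.5981, 0.1902, 0.0968]
ee_rot: [-0.0, 0.756, 0.654, -0.0]
wrist_force: [-0.2, -1.1, -0.5]
gripper_width: 0.0422
grip_force: 20.0
```

Almost home. Press lightly to confirm contact with the collar.

Call:
apply_moves:
  targets:
    - [[0,0,0.005],[0,0,0]]
    - [[0,0,0.01],[0,0,0]]
    - [[0,0,0.01],[0,0,0]]
    - [[0,0,0.01],[0,0,0]]

```text
time: 11.92
ee_pos: [0.5982, 0.1902, 0.096]
ee_rot: [0.0, 0.756, 0.654, 0.0]
wrist_force: [0.5, -0.3, 1.5]
gripper_width: 0.0422
grip_force: 20.0
```

Call:
apply_moves:
  targets:
    - [[0,0,0.005],[0,0,0]]
    - [[0,0,0.007],[0,0,0]]
    - [[0,0,0.007],[0,0,0]]
    - [[0,0,0.007],[0,0,0]]

```text
time: 12.42
ee_pos: [0.5982, 0.1902, 0.0953]
ee_rot: [0.0, 0.756, 0.654, 0.0]
wrist_force: [-1.3, -0.1, 3.3]
gripper_width: 0.0425
grip_force: 20.0
```

It made contact at about 0.096 m and presses against the spring, so it is home. Ease off a little, then turn clockwise slowly by about 55°.

Call:
apply_moves:
  targets:
    - [[0,0,-0.006],[0,0,0.05]]
    - [[0,0,-0.006],[0,0,0.12]]
    - [[0,0,-0.006],[0,0,0.19]]
    - [[0,0,-0.006],[0,0,0.26]]
    - [[0,0,-0.006],[0,0,0.33]]
    - [[0,0,-0.006],[0,0,0.4]]
    - [[0,0,-0.006],[0,0,0.47]]
    - [[0,0,-0.006],[0,0,0.54]]
    - [[0,0,-0.006],[0,0,0.6]]
    - [[0,0,-0.006],[0,0,0.6]]

```text
time: 13.68
ee_pos: [0.5984, 0.19, 0.0959]
ee_rot: [0.0, 0.888, 0.46, 0.0]
wrist_force: [1.8, -2.7, 2.3]
gripper_width: 0.0423
grip_force: 20.0
```

Call:
apply_moves:
  targets:
    - [[0,0,0],[0,0,0.05]]
    - [[0,0,0],[0,0,0.12]]
    - [[0,0,0],[0,0,0.19]]
    - [[0,0,0],[0,0,0.26]]
    - [[0,0,0],[0,0,0.33]]
    - [[0,0,0],[0,0,0.4]]
    - [[0,0,0],[0,0,0.47]]
    - [[0,0,0],[0,0,0.54]]
    - [[0,0,0],[0,0,0.6]]
    - [[0,0,0],[0,0,0.63]]
    - [[0,0,0],[0,0,0.63]]

```text
time: 15.05
ee_pos: [0.5981, 0.19, 0.0958]
ee_rot: [0.0, 0.973, 0.229, -0.0]
wrist_force: [0.5, -4.8, 1.5]
gripper_width: 0.0426
grip_force: 20.0
```

Run:
```python
from h import *
s=robot.state();p=np.array(s['ee_pos']);R=toolR();print(p,s['wrist_force'],s['torque'],'ptr',3.740+np.arctan2(R[1,0],R[0,0])-1.1059)
```

```text
[0.59813144 0.18998146 0.09579747] [ 0.51704592 -4.84057534  1.53354986] [-1.13822407 -0.01109273 -0.00157052] ptr 3.0959611407578427
```

Call:
apply_moves:
  targets:
    - [[0,0,0],[0,0,0]]
    - [[0,0,0],[0,0,0]]
    - [[0,0,0],[0,0,0]]
    - [[0,0,0],[0,0,0]]
    - [[0,0,0],[0,0,0]]
  claw: 0.75

```text
time: 15.68
ee_pos: [0.5981, 0.1902, 0.0958]
ee_rot: [-0.0, 0.974, 0.228, 0.0]
wrist_force: [-0.8, -0.4, 0.5]
gripper_width: 0.0682
grip_force: 0.0
```

Call:
apply_moves:
  targets:
    - [[0,0,-0.2],[0,0,0]]
    - [[0,0,-0.6],[0,0,0]]
    - [[0,0,-1],[0,0,0]]

```text
time: 16.05
ee_pos: [0.5979, 0.1902, 0.1968]
ee_rot: [-0.0, 0.974, 0.228, -0.0]
wrist_force: [-0.5, -0.1, 0.9]
gripper_width: 0.0682
grip_force: 0.0
```

Call:
apply_moves:
  targets:
    - [[-0.5,0,-0.2],[0,0,0]]
    - [[-1,0,-0.4],[0,0,0]]
    - [[-1,0,-0.4],[0,0,0]]
    - [[-1,0,-0.4],[0,0,0]]

```text
time: 16.55
ee_pos: [0.509, 0.1458, 0.236]
ee_rot: [-0.0, 0.974, 0.228, 0.0]
wrist_force: [-0.3, 1.2, -0.2]
gripper_width: 0.0684
grip_force: 0.0
```

Run:
```python
from h import *
im,c=shot('wrist','w5')
x,y=map(int,proj(c,(.598,.19,.098)));print(x,y)
x0=max(0,x-60);y0=max(0,y-50);print(x0,y0,robot.state()['time'])
cv2.imwrite('pics/w5c.png',cv2.resize(im[y0:y0+100,x0:x0+120],None,fx=6,fy=6,interpolation=cv2.INTER_CUBIC)[:,:,::-1])
```

```text
253 66
193 16 16.6
```

View pics/w5c.png

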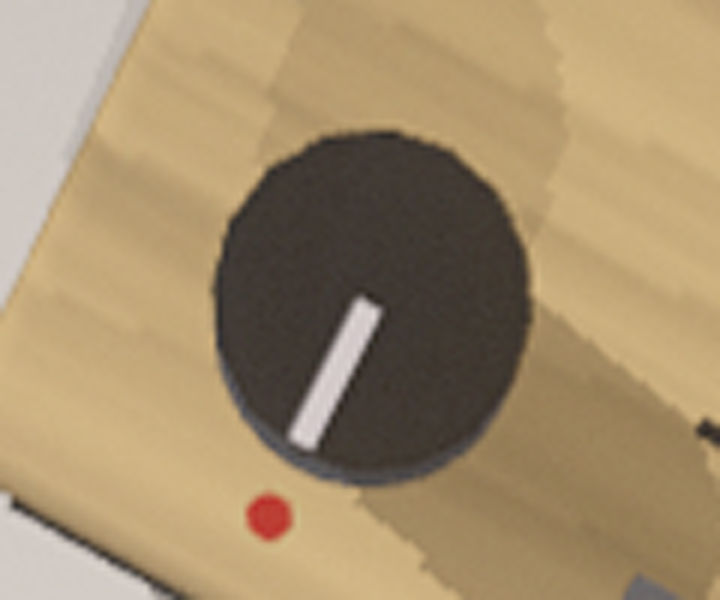

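The knob is on the shaft and its pointer runs from (370,303) to (303,441), heading for the mark at (269,517). A quick number check follows.

Run:
```python
from h import *
c=cam('wrist')
f=lambda u,v,z:ray(c,(u+.5)/6-.5+193,(v+.5)/6-.5+16,z)
a=f(370,303,.098);b=f(303,441,.098);M=f(269,517,.065);d=b-a;e=M-np.array([.598,.19,.065])
print(a,b,M,np.linalg.norm(d),np.arctan2(d[1],d[0])%6.2832,np.arctan2(e[1],e[0])%6.2832)
C=f(372,303,.098);print(C,np.linalg.norm(f(215,290,.098)-f(530,300,.098)))
```

```text
[0.59825403 0.18995539 0.098     ] [0.57863104 0.19026127 0.098     ] [0.56696616 0.19148395 0.065     ] 0.019625371351544425 3.1260056376622907 3.0938118762037154
[0.59837136 0.18971886 0.098     ] 0.041563678538795196
```

```bash
python3 -c "
from bench import finish_job
print(finish_job())"
```

```text
the job is handed in; nothing more can be done
None
```

The knob is back on the radio's shaft, fully home and released, with its pointer about 0.03 rad from the red mark by the last wrist view; I handed the job in at about 17 s and got no verdict back.

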